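Drive the worn bushing out of an ink roller

ROBOT

A 6-joint arm with a two-finger parallel gripper is mounted at the origin on the work surface. World frame = base frame: x ahead of the robot, y to its left, z up, the work surface at z = 0. Lengths are in m, angles in rad, forces in N, time in s.
With the tool pointing down it reaches from about 0.4 to 0.825 m from the base axis. Payload 7 kg.
Tool frame: the origin (TCP) lies midway between the tips of the shut fingers; the grasp point (between the pads) lies arm.hold_point_z behind it (arm.hold_point_z is the distance from the TCP to the grasp point, in m); z points along the fingers, y is the line along which they close (so a half turn about z gives the same grasp; the last joint's range is limited). The gripper opens to 88 mm and grips with 3 to 60 N. Pads are 19 mm wide; open, the fingers measure 130 mm over their backs; the gripper's body (78 mm by 193 mm) begins 47 mm behind the grasp point.
Start: joints at [1.405, 0.359, 0.012, 0, -1.224, -0.288], TCP at [0.296, 0.607, 0.227] pointing down, gripper open.
Joint ranges: [-3.07, 3.07], [-1.43, 2.12], [-1.02, 1.25], [-3.03, 1.67], [-3.05, -0], [-3.03, 3.03]. Speed limits (rad/s): [2.39, 2.39, 3.01, 3.14, 3.14, 3.14].

INTERFACE

Orientations are given as [roll, pitch, yaw] about the fixed x, y, z axes, in that order (R = Rz(yaw) Ry(pitch) Rx(roll)).
In Python, from station import arm gives the robot as it stands.
- The arm moves only by the shell command python3 -m crank 'ROWS' [OPENING] [FORCE]. ROWS is JSON, a list that holds one entry, the list of rows, each a list of 4 numbers: the shift along the tool's x, y, z in units of 25 mm (1.0 is 25 mm), then the turn about the tool's z in units of 5 degrees (1.0 is 5 degrees). A call has 1 to 12 rows; each row is the pose to reach, as a shift and turn from the pose commanded when the call began, along the tool's axes at that moment; what a row does not reach only later rows make up. A row lasts 1/8 s, in which the tool goes at most 62.5 mm and 10.7 degrees, less where a joint would pass 70% of its speed; a pose out of reach is approached as far as the arm can. A call with a gripper value outside its range is refused whole. OPENING is the closure, from 0 (fully open) to 1 (shut), set as the call begins (- or left out, the last holds). The fingers move at their own pace and stop on an object; FORCE is the grip in N (left out, the last holds). Time passes only in rows, so rows that repeat a pose let the fingers close. It gives the time, the measured TCP pose, the force, the opening and the grip force at its end, in the units of the state.
- arm.get_state(): the state, without advancing time (a new reading comes with each control period).
- arm.grab_frame(name): name is "side" or "top"; returns (picture, depth): 480x640x3 uint8, red, green, blue; 480x640 float32, m along the optical axis (not along the pixel's ray), 0 where there is no reading.
- arm.get_calibration(name): a dict with "mtx" (3x3 intrinsics, pixels), "k1" (the pictures are not rectified: a ray, as slopes to the right and down, at radius r is drawn at 1 + k1 r^2 times it, then the intrinsics apply), "R" (3x3) and "t" (3): a world point X has camera coordinates R X + t. Camera axes: x right, y down, z forward; pixel columns grow to the right and rows downward; lengths in m; the calibration is good to about 2 mm. A picture is of the moment at which its call begins. get_calibration takes no time and is no camera call.
- arm.job_done(): hands the job in; it is judged then, once.
Trained networks look in the newest picture that a camera, given by its name, has taken for a name from the list of things; names that differ only in an ending like _2 or _b are one class to them, and where a whole thing is asked for, a point or a joint stands for the part that bears it (a point fixed in the world has none). Each returns a list of dicts, best first, with "score" (0 to 1); they miss things now and then, are a little off and sometimes report something else, mostly with a low value. They report only what shows in the picture. A call takes as long as a camera call. They do not tell look-alikes from the thing itself.
- arm.recognise(thing, camera): "extent" ([left, top, width, height] in pixels, round what is visible of it).
- arm.trace(thing, camera): "mask" (480x640 bool, what is visible of it) and "extent" ([left, top, width, height] in pixels, round what is visible of it).
The state is a dict: "t": time; "q": joint angles; "qd": joint speeds; "joint_efforts": joint torques, N m; "eef_pos": TCP position; "ee_rot": TCP orientation; "force": force on the tool from outside, world axes, zero at the start; "moment": the same for the moment, N m; "width": finger opening in m; "gripper_force": force on a finger pad.
Only numpy, scipy, OpenCV 4.12 (cv2) and the standard library are available. Lean on these libraries where they do the work, as an engineer would, in place of code of your own. Each camera call takes 0.05 s, during which the arm holds its last target. There are 200 camera calls.

TASK

The ink roller in the vise still has its worn lower bushing, stuck with dried ink. Take the steel drift from the tool block, feel your way down through the roller's bore with it and press the bushing out into the tin lid below: lean on it steadily and let it creep, never harder than 3 kg (30 N) on the bushing or the roller. Then draw the drift out and stand it back in its hole in the block, leaving everything else where it is.

Things in the scene. Friction and masses are not known exactly. Their poses are not given: they have to be found in the camera images.
- roller: Ink roller, black rubber cover on an aluminium core, 44 mm diameter, 56 mm long, clamped upright and immovable in a bench vise. Origin: centre of its lower end face, on the bore's axis; z up along the axis, y along the vise's screw. The lower end is open; 38 mm below it is the floor of a tin lid, 47 mm inside, that lies on the vise's slide.
- roller_mouth (a point): Centre of the roller's open upper end, on the bore's axis, 56 mm above its lower end. From here down: a 2 mm bevel from 23.4 mm diameter; the empty upper seat, 19.4 mm diameter, to 12.5 mm depth; a 1 mm bevel into the 16 mm bore, to 43.5 mm depth; then the lower seat, 19.4 mm diameter, open below, which holds the bushing.
- vise: Bench vise fixed on the bench, holding the roller. Origin: under the roller's axis on the bench. Jaws 88 mm wide (x), their tops 122 mm above the bench, 29 mm below the roller's top; it reaches 125 mm either way along its screw (y).
- bushing_mid (a point): Worn bronze sleeve bushing to drive out: 18 mm outside, 12 mm long, 18 g; the point is at its middle. It starts stuck in the roller's lower seat with dried ink, its upper face 44 mm below the roller's upper end. It creeps from about 10 N and resists more the faster it is driven: about 20 N at 2.5 mm/s, over 30 N at 6 mm/s. It eases after 3 to 5 mm and drops out after 6 to 14 mm.
- drift_grip (a point): Steel drift (ejector rod), 0.2 kg, 134 mm long, standing loosely in the tool block, leaning up to 12 degrees in any direction. The point is on its axis at the middle of the round dark handle (18 mm diameter, 58 mm long), 105 mm from the flat end; z runs along the axis, away from that end. Below the handle: a 24 mm collar, 72 to 76 mm from the end.
- drift_tip (a point): Centre of the flat lower end of the drift's shank, on its axis. The shank is 14 mm diameter with a small bevel at the end; 72 mm of it can enter a bore before the collar meets the face.
- block_hole (a point): Centre of the mouth of the drift's hole in the wooden tool block (64 x 210 x 50 mm, fixed). The hole is 22 mm diameter and 40 mm deep, its mouth 50 mm above the bench. An awl and a gouge with wooden handles stand in the block 90 and 148 mm from the hole along the block's -y; leave them.
- frame: Bystander: the brayer's empty fork with a wooden handle, 220 mm long, lying on the bench.
- old_bushing: Bystander: the other bushing, already out, standing on the bench.
- ink_tin: Bystander: ink tin, 84 mm diameter, 62 mm high.
- glue: Bystander: white glue bottle, 52 mm diameter, 150 mm high.
- tub: Bystander: white tub with lid, 90 mm diameter, 85 mm high.
- knife: Bystander: palette knife, 250 mm long, lying.
- model: Bystander: small card tower on an 85 mm base, 121 mm high.
Not all that is in view belongs to the job. Leave any orange look-alike of the part that bears drift_grip alone.

How it is judged:
On the way, in this order (a step that is already met when the one before it is completed fails the run):
1. the drift is down the bore and bears on the bushing (z of drift_tip in the frame of roller below 0.02 m and horizontal distance between drift_tip and roller below 0.004 m and contact force between drift and bushing above 2 N), for 0.1 s.
2. the bushing is pressed out below the roller while the drift is in the bore (z of bushing_mid in the frame of roller below -0.01 m and z of drift_tip in the frame of roller below 0.02 m and horizontal distance between drift_tip and roller below 0.004 m), for 0.1 s.
At the end, for the whole second after the job is handed in: The bushing lies at rest in the tin lid under the roller (within 24 mm of the axis, its middle at least 22 mm below the roller), and the drift stands at rest in its hole in the block again, its end at the bottom (under 20 mm above the bench), leaning less than 0.3 rad (z of bushing_mid in the frame of roller below -0.022 m and horizontal distance between bushing_mid and roller below 0.024 m and linear speed of each of bushing, drift below 0.03 m/s and horizontal distance between drift_tip and block_hole below 0.008 m and height (world z) of drift_tip below 0.02 m and angle between drift_grip's own z axis and vertical below 0.3 rad); the robot touches nothing.
It fails at once if the drift presses on the roller with more than 30 N (contact force between drift and roller above 30 N).
It fails at once if the drift presses on the bushing with more than 30 N (contact force between drift and bushing above 30 N).
It fails at once if a bystander is moved more than 15 mm (distance of any of frame, old_bushing, ink_tin, glue, tub, knife, model from where it was at the start of the episode above 0.015 m).
It also fails if it takes over 67 s, if anything falls off the work surface, if the arm or the gripper's body presses on something with over 40 N, if the wrist force passes 120 N, or if a joint passes its speed limit or range.

## Working session

There is one attempt and no reset: what is moved stays moved. The work goes in short steps, Python scripts to look and compute and a shell command to move; the robot and the scene stay as the last step left them, time stands still between calls to the robot, and variables do not carry over. Pictures are saved under pics/ and viewed, at most 10 in all, crops included, and the job is handed in when it is done.

```bash
ls; mkdir -p pics
python3 - <<'E'
from station import arm
import cv2,numpy as np
s=arm.get_state(); print({k:np.round(v,3).tolist() for k,v in s.items()}, arm.hold_point_z)
ims=[]
for c in("side","top"):
    p,d=arm.grab_frame(c); cv2.imwrite(f"pics/{c}0.png",p[:,:,::-1]); np.save(f"pics/{c}0.npy",d)
    k=arm.get_calibration(c); print(c,{a:np.round(b,3).tolist() for a,b in k.items()})
    for n in("roller","drift_grip","vise","block_hole","glue","model","ink_tin","tub"):
        print(n,[(round(r["score"],2),np.round(r["extent"]).tolist()) for r in arm.recognise(n,c)[:3]])
E
```

```text
pics
{'t': 0.0, 'q': [1.405, 0.359, 0.011, -0.0, -1.224, -0.288], 'qd': [-0.0, 0.0, -0.001, -0.001, -0.001, 0.002], 'joint_efforts': [-0.001, -58.272, 29.306, 6.997, 0.007, -0.0], 'eef_pos': [0.296, 0.606, 0.226], 'ee_rot': [3.14, -0.0, -0.454], 'force': [-0.457, -0.378, -0.912], 'moment': [0.008, -0.006, -0.012], 'gripper_force': 0.0, 'width': 0.088} 0.0188
side {'mtx': [[564.562, 0.0, 314.221], [0.0, 564.562, 233.934], [0.0, 0.0, 1.0]], 'k1': 0.023, 'R': [[0.808, -0.588, -0.022], [-0.328, -0.419, -0.847], [0.489, 0.692, -0.532]], 't': [-0.403, 0.285, 0.993]}
roller [(0.89, [290.0, 188.0, 19.0, 26.0]), (0.46, [357.0, 297.0, 90.0, 94.0])]
drift_grip [(0.78, [376.0, 265.0, 15.0, 49.0]), (0.77, [306.0, 420.0, 84.0, 31.0]), (0.65, [274.0, 349.0, 75.0, 27.0])]
vise [(0.91, [265.0, 193.0, 87.0, 74.0])]
block_hole [(0.87, [358.0, 297.0, 89.0, 96.0]), (0.2, [289.0, 190.0, 19.0, 25.0])]
glue [(0.73, [435.0, 223.0, 30.0, 68.0]), (0.65, [457.0, 321.0, 96.0, 29.0]), (0.2, [292.0, 189.0, 22.0, 24.0])]
model [(0.6, [304.0, 154.0, 23.0, 50.0])]
ink_tin [(0.64, [407.0, 232.0, 37.0, 39.0])]
tub [(0.61, [245.0, 161.0, 31.0, 39.0])]
top {'mtx': [[478.117, 0.0, 311.07], [0.0, 478.117, 243.21], [0.0, 0.0, 1.0]], 'k1': -0.02, 'R': [[-0.007, -1.0, 0.016], [-0.982, 0.004, -0.19], [0.19, -0.017, -0.982]], 't': [0.031, 0.508, 1.054]}
roller [(0.71, [251.0, 196.0, 19.0, 26.0]), (0.22, [222.0, 256.0, 46.0, 94.0])]
drift_grip [(0.86, [390.0, 283.0, 22.0, 54.0]), (0.78, [394.0, 218.0, 23.0, 22.0]), (0.78, [470.0, 299.0, 16.0, 57.0])]
vise [(0.89, [203.0, 188.0, 113.0, 63.0])]
block_hole [(0.56, [379.0, 221.0, 100.0, 43.0])]
glue [(0.84, [377.0, 124.0, 27.0, 40.0]), (0.49, [165.0, 126.0, 52.0, 59.0])]
model [(0.96, [165.0, 126.0, 53.0, 58.0]), (0.36, [106.0, 168.0, 50.0, 49.0])]
ink_tin [(0.87, [333.0, 124.0, 34.0, 37.0])]
tub [(0.83, [108.0, 169.0, 49.0, 47.0]), (0.54, [447.0, 133.0, 31.0, 74.0])]
```

Run:
```python
import cv2,numpy as np
a=cv2.imread("pics/side0.png")[150:450,240:560]; b=cv2.imread("pics/top0.png")[110:380,90:510]
cv2.imwrite("pics/a.png",cv2.resize(a,(640,600),interpolation=cv2.INTER_CUBIC));cv2.imwrite("pics/b.png",cv2.resize(b,(800,514),interpolation=cv2.INTER_CUBIC))
```

```text
(no output)
```

View pics/a.png

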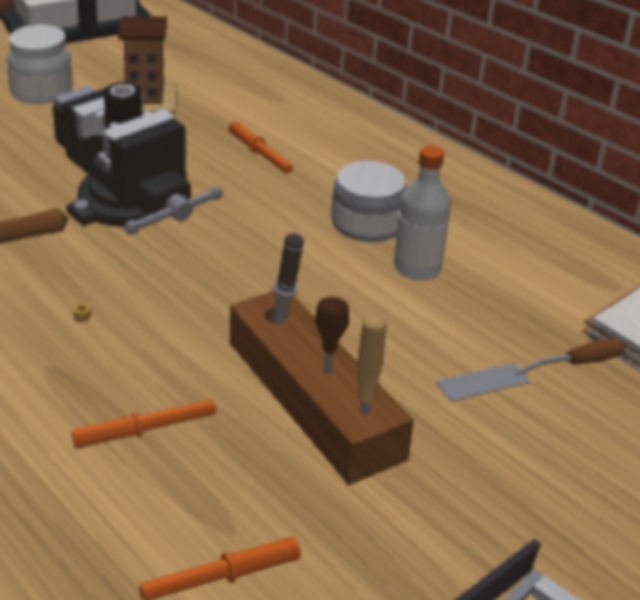

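View pics/b.png

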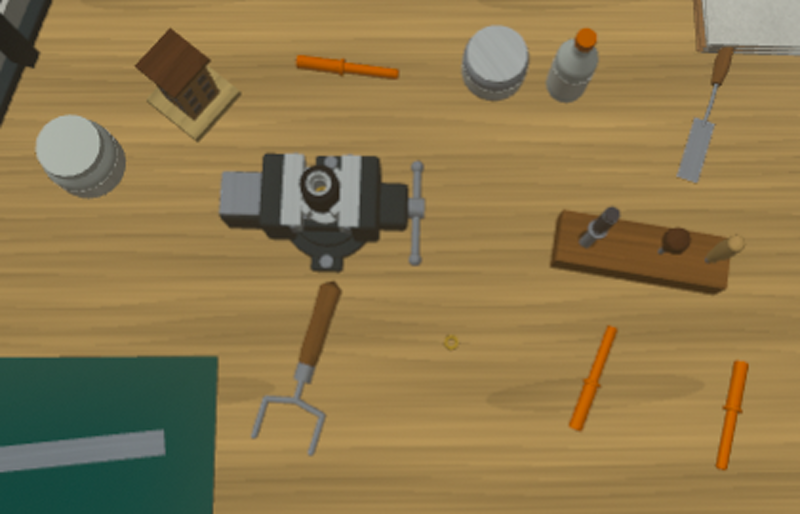

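The real drift is the dark-handled one standing in the block, at side (384,285) and top (405,229). The other candidates at side (312,428), (356,435) and (370,223) are orange and lying down, so they are the look-alikes to leave. The two crops confirm this. The roller mouth is near side (301,196) and top (258,206).

```bash
cat > h.py <<'E'
from station import arm
import cv2,numpy as np
K={c:arm.get_calibration(c) for c in("side","top")}
def ray(c,uv):
    k=K[c];R=np.array(k["R"]);t=np.array(k["t"])
    p=cv2.undistortPoints(np.array([[uv]],float),np.array(k["mtx"]),np.array([k["k1"],0,0,0.]))[0,0]
    d=R.T@np.array([*p,1]);return -R.T@t,d/np.linalg.norm(d)
def tri(a,b):
    A=[];B=[]
    for o,d in(ray("side",a),ray("top",b)):
        P=np.eye(3)-np.outer(d,d);A.append(P);B.append(P@o)
    x=np.linalg.solve(sum(A),sum(B));return x,[np.linalg.norm(P@x-q) for P,q in zip(A,B)]
def proj(c,X):
    k=K[c];R=np.array(k["R"]);rv,_=cv2.Rodrigues(R)
    return cv2.projectPoints(np.array([X],float),rv,np.array(k["t"],float),np.array(k["mtx"]),np.array([k["k1"],0,0,0.]))[0][0,0]
def axis(segs):
    "segs {cam:(uv1,uv2)} -> point,dir of the 3D line in both image planes"
    N=[];D=[]
    for c,(a,b) in segs.items():
        o,d1=ray(c,a);_,d2=ray(c,b);n=np.cross(d1,d2);n/=np.linalg.norm(n);N.append(n);D.append(n@o)
    d=np.cross(*N);d/=np.linalg.norm(d);d*=np.sign(d[2])
    f=lambda z:np.linalg.solve(np.array([N[0],N[1],[0,0,1]]),[*D,z]);return f,d
def line(m):
    v,u=np.nonzero(m);P=np.c_[u,v].astype(np.float32)
    vx,vy,x,y=cv2.fitLine(P,cv2.DIST_HUBER,0,.01,.01).ravel()
    s=(P-[x,y])@[vx,vy];return np.array([x,y])+np.outer([s.min(),s.max()],[vx,vy])
E
python3 - <<'E'
from h import *
seg={}
pics=[]
for c,ctr in(("side",(384,285)),("top",(405,229))):
    p,d=arm.grab_frame(c)
    for r in arm.trace("drift_grip",c):
        e=r["extent"]
        if abs(e[0]+e[2]/2-ctr[0])<15 and abs(e[1]+e[3]/2-ctr[1])<20:
            seg[c]=line(r["mask"]);print(c,r["score"],e,r["mask"].sum(),seg[c].round(1).tolist());m=r["mask"];break
    q=p[:,:,::-1].copy();cn,_=cv2.findContours(m.astype(np.uint8),0,2)
    q=cv2.resize(q,None,fx=8,fy=8,interpolation=cv2.INTER_CUBIC)
    cv2.drawContours(q,[(x*8+4) for x in cn],-1,(0,255,0),1)
    x,y=ctr;pics.append(q[(y-35)*8:(y+35)*8,(x-25)*8:(x+25)*8])
    x,y={"side":(301,200),"top":(258,208)}[c];pics.append(q[(y-35)*8:(y+35)*8,(x-22)*8:(x+22)*8])
f,d=axis(seg);print("dir",d,"lean deg",np.degrees(np.arccos(d[2])));
for z in(.01,.05,.113,.145):print(z,f(z).round(4))
print(tri((301,195.5),(257.8,206)))
cv2.imwrite("pics/c.png",cv2.resize(np.hstack(pics),(800,299*1)) if 0 else cv2.resize(np.vstack([np.hstack(pics[:2]),np.hstack(pics[2:])]),(403*1,600)))
cv2.imwrite("pics/c1.png",np.hstack(pics[:2]));cv2.imwrite("pics/c2.png",np.hstack(pics[2:]))
E
```

```text
side 0.86 [377.4, 266.8, 15.1, 45.9] 386 [[379.20001220703125, 310.0], [387.5, 266.70001220703125]]
top 0.76 [394.8, 218.0, 21.2, 21.5] 209 [[395.6000061035156, 238.60000610351562], [413.8999938964844, 219.89999389648438]]
dir [ 0.0713455  -0.07855582  0.99435346] lean deg 6.0916285398170755
0.01 [ 0.5255 -0.1751  0.01  ]
0.05 [ 0.5283 -0.1782  0.05  ]
0.113 [ 0.5329 -0.1832  0.113 ]
0.145 [ 0.5351 -0.1857  0.145 ]
(array([0.56920973, 0.14242995, 0.14924376]), [np.float64(2.646556023931145e-05), np.float64(2.6465560239329817e-05)])
```

View pics/c1.png

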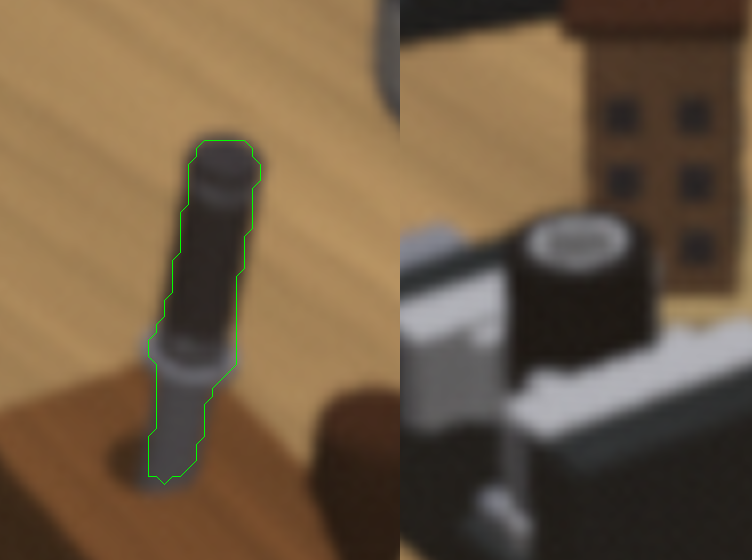

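View pics/c2.png

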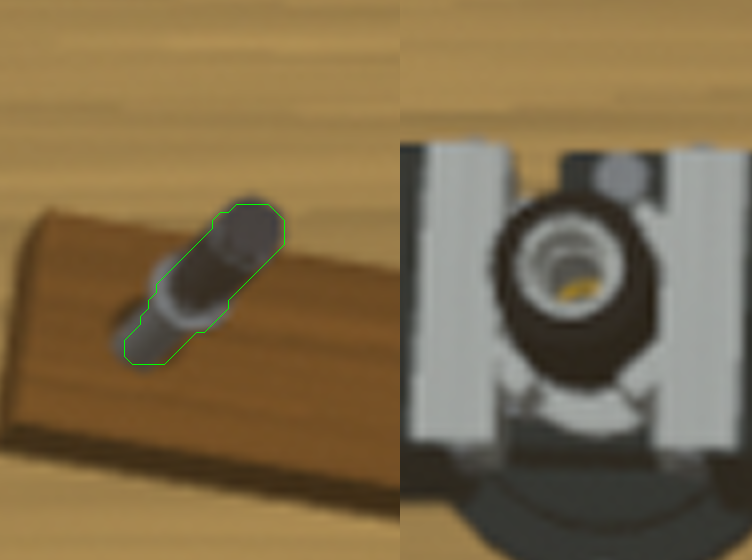

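Run:
```python
from h import *
seg={"side":((386.6,269.6),(380.1,308.3)),"top":((411.1,222.3),(397.7,236.7))}
f,d=axis(seg);print("dir",d,"lean",np.degrees(np.arccos(d[2])),"az",np.degrees(np.arctan2(d[1],d[0])))
for z in(.01,.05,.113,.145):print(z,f(z).round(4))
for n,a,b in(("htop",*[s[0] for s in seg.values()]),("collar",(382.8,294.6),(403.4,229.9)),("mouth",(300.8,194.8),(257.,206.))):
    x,e=tri(a,b);print(n,x.round(4),np.round(e[0],4))
g=f(.112);p=np.array(arm.get_state()["eef_pos"]);yaw=arm.get_state()["ee_rot"][2];print(g-p)
```

```text
dir [ 0.06607752 -0.05988658  0.99601574] lean 5.11629579735255 az -42.18626620057644
0.01 [ 0.5263 -0.1767  0.01  ]
0.05 [ 0.5289 -0.1792  0.05  ]
0.113 [ 0.5331 -0.1829  0.113 ]
0.145 [ 0.5352 -0.1849  0.145 ]
htop [ 0.5348 -0.1843  0.1419] 0.0004
collar [ 0.532  -0.1803  0.0817] 0.0008
mouth [0.5693 0.1439 0.1503] 0.0003
[ 0.23712305 -0.78953375 -0.11455493]
```

```bash
python3 -m crank '[[[22.4,24.2,0,21.8],[22.4,24.2,0,21.8],[22.4,24.2,0,21.8],[22.4,24.2,0,21.8],[22.4,24.2,0,21.8],[22.4,24.2,0,21.8],[22.4,24.2,0,21.8],[22.4,24.2,0,21.8],[22.4,24.2,0,21.8],[22.4,24.2,0,21.8],[22.4,24.2,0,21.8],[22.4,24.2,0,21.8]]]' 0 20
```

```text
t: 2.6
eef_pos: [0.513, -0.1135, 0.2271]
ee_rot: [-3.141, 0.001, -2.356]
force: [1.6, 1.7, 0.2]
width: 0.0878
gripper_force: 0.0
```

```bash
python3 -m crank '[[[1.4,-2.53,0,0],[1.4,-2.53,0,0],[1.4,-2.53,0,0],[1.4,-2.53,0,0]]]'; python3 -c "
from h import *
s=arm.get_state();print(s['eef_pos'],s['q'])"
```

```text
t: 3.1
eef_pos: [0.5323, -0.1798, 0.2267]
ee_rot: [-3.142, 0.0, -2.355]
force: [-0.1, 0.1, 0.8]
width: 0.0879
gripper_force: 0.0
[ 0.5323187  -0.17982681  0.2267239 ] [ 2.24434421e-02  1.73220300e-01 -2.41017263e-01 -2.09278219e-04
 -1.15633153e+00 -8.06807189e-01]
```

```bash
python3 -m crank '[[[0.05,-0.1,2,0],[0.05,-0.1,4,0],[0.05,-0.1,5.3,0],[0.05,-0.1,5.3,0],[0.05,-0.1,5.3,0]]]'; python3 -m crank '[[[0,0,0,0],[0,0,0,0],[0,0,0,0],[0,0,0,0],[0,0,0,0],[0,0,0,0],[0,0,0,0],[0,0,0,0]]]' 1 8;  python3 -c "
from h import *
for c,(x,y) in (('side',(384,285)),('top',(405,229))):
    p,d=arm.grab_frame(c);np.save('pics/g_'+c,p)
    cv2.imwrite('pics/g_'+c+'.png',p[:,:,::-1])
"
```

```text
t: 3.72
eef_pos: [0.5345, -0.1828, 0.0957]
ee_rot: [-3.14, 0.001, -2.354]
force: [0.6, 0.3, 0.4]
width: 0.0876
gripper_force: 0.0
t: 4.72
eef_pos: [0.5327, -0.1833, 0.0939]
ee_rot: [3.14, -0.001, -2.356]
force: [-2.9, 1.4, 1.8]
width: 0.0219
gripper_force: 7.8
```

```bash
python3 -m crank '[[[0,0,0,0],[0,0,0,0],[0,0,0,0],[0,0,0,0],[0,0,0,0]]]' 1 40; python3 -m crank '[[[0,0,-0.3,0],[0,0,-0.6,0],[0,0,-1,0],[0,0,-1.4,0],[0,0,-1.8,0],[0,0,-2.4,0],[0,0,-3,0],[0,0,-3,0],[0,0,-3,0]]]'
python3 - <<'E'
from h import *
o=[]
for c in('side','top'):
    p,d=arm.grab_frame(c);x,y=proj(c,[.533,-.183,.15]).astype(int)
    o.append(cv2.resize(p[y-45:y+45,x-30:x+30,::-1],None,fx=6,fy=6,interpolation=cv2.INTER_CUBIC));print(c,x-30,y-45)
cv2.imwrite('pics/l.png',np.hstack(o))
E
```

```text
t: 5.45
eef_pos: [0.531, -0.1825, 0.0938]
ee_rot: [3.138, -0.002, -2.357]
force: [-8.0, 8.1, 9.0]
width: 0.0194
gripper_force: 38.3
t: 6.58
eef_pos: [0.5333, -0.1835, 0.169]
ee_rot: [3.142, 0.0, -2.357]
force: [-0.9, -0.5, -1.5]
width: 0.0174
gripper_force: 39.9
side 355 221
top 381 177
```

View pics/l.png

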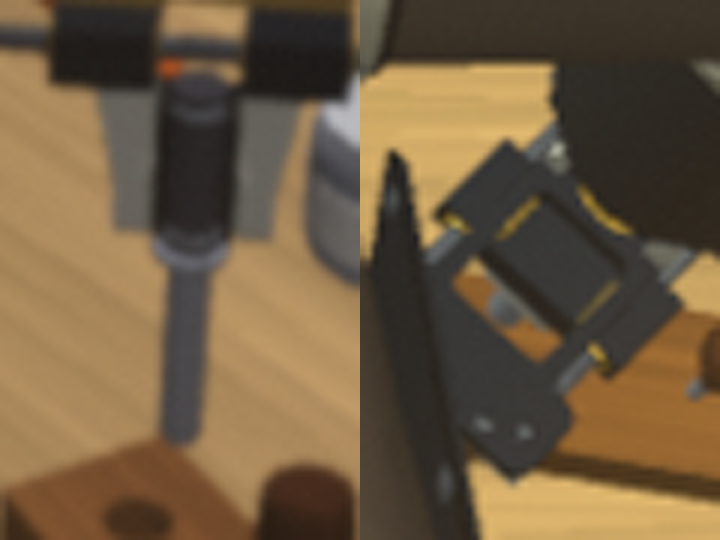

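Run:
```python
from h import *
for z in(.0828,.1128,.155,.2168):print(z,[proj(c,[.5333,-.1835,z]).round(1) for c in K])
print("tip",tri((384.8,292.9),(404.6,228)))
print([ (c, [((proj(c,[.5333,-.1835,z])-o)*6+3).round() for z in (.0828,.1568,.2168)]) for c,o in (("side",(355,221)),("top",(381-60,177)))])
```

```text
0.0828 [array([384.1, 294.8]), array([405.1, 228.9])]
0.1128 [array([384.8, 282.3]), array([407.9, 225.9])]
0.155 [array([385.8, 264. ]), array([412.2, 221.4])]
0.2168 [array([387.3, 235.8]), array([419.2, 214. ])]
tip (array([ 0.53531339, -0.1822543 ,  0.08552952]), [np.float64(0.0006170183134529954), np.float64(0.0006170183134530169)])
[('side', [array([177., 446.]), array([188., 256.]), array([197.,  92.])]), ('top', [array([507., 314.]), array([551., 268.]), array([592., 225.])])]
```

The drift is upright in the grip: both views match a vertical axis at the TCP within about 1 px. Next I carry it over the roller.

```bash
python3 -m crank '[[[0,0,-2,0],[0,0,-4,0],[-1,0.8,-4.4,0],[-2.5,2,-4.4,0],[-4,3.2,-4.4,0],[-5.5,4.4,-4.4,0],[-7,5.6,-4.4,0],[-8.5,6.8,-4.4,0],[-9.5,7.6,-4.4,0],[-10.3,8.24,-4.4,0],[-10.3,8.24,-4.4,0],[-10.3,8.24,-3.5,0]]]';python3 -m crank '[[[0,0,0,0],[0,0,0,0],[0,0,0,0]]]'
python3 - <<'E'
from h import *
s=arm.get_state();e=s['eef_pos'];print(e,s['force'])
o=[]
for c in('side','top'):
    p,d=arm.grab_frame(c);x,y=proj(c,[.5693,.1439,.165]).astype(int)
    o.append(cv2.resize(p[y-30:y+30,x-22:x+22,::-1],None,fx=9,fy=9,interpolation=cv2.INTER_CUBIC));print(c,x-22,y-30,[((proj(c,q)-(x-22,y-30))*9+4).round() for q in ((e[0],e[1],e[2]-.0862),(e[0],e[1],e[2]-.0862+.074),(.5693,.1439,.151))])
cv2.imwrite('pics/m.png',np.hstack(o))
E
```

```text
t: 8.18
eef_pos: [0.5707, 0.1443, 0.2577]
ee_rot: [-3.14, 0.003, -2.356]
force: [0.1, 0.1, -2.7]
width: 0.0174
gripper_force: 39.9
t: 8.55
eef_pos: [0.5703, 0.144, 0.2575]
ee_rot: [-3.141, 0.001, -2.357]
force: [-0.7, -0.7, -1.7]
width: 0.0168
gripper_force: 39.9
[0.57025287 0.14400762 0.25753032] [-0.6633506  -0.72472922 -1.74109106]
side 278 159 [array([208., 252.]), array([197., -19.]), array([208., 324.])]
top 234 173 [array([202., 271.]), array([169., 177.]), array([211., 299.])]
```

View pics/m.png

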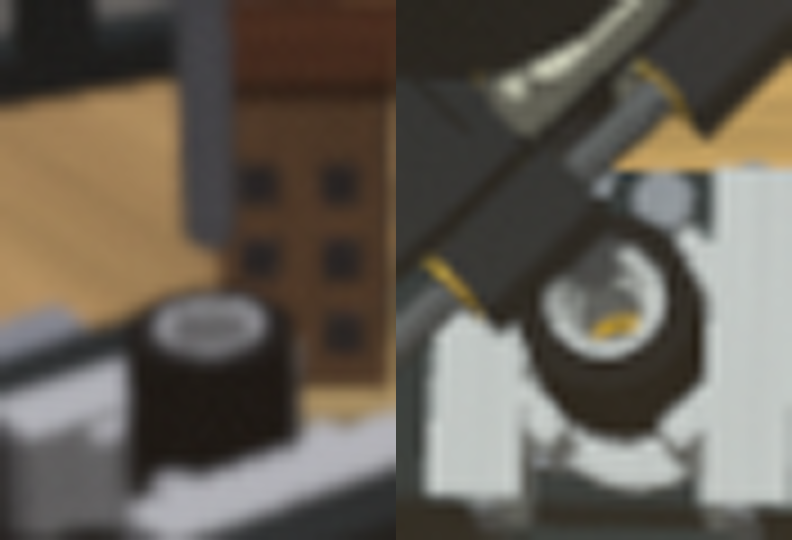

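Tip and bore line up in the side view: shank at crop x≈208–211, ring at (210,325). The ring in the top view at (209,298) agrees with the estimate. The tip sits about 84 mm below the TCP. I descend into the upper seat.

```bash
python3 -m crank '[[[0.02,0.02,0.4,0],[0.02,0.02,0.75,0],[0.02,0.02,0.85,0],[0.02,0.02,0.95,0],[0.02,0.02,1.05,0],[0.02,0.02,1.15,0],[0.02,0.02,1.25,0],[0.02,0.02,1.25,0],[0.02,0.02,1.25,0]]]'
```

```text
t: 9.78
eef_pos: [0.5692, 0.1442, 0.2254]
ee_rot: [-3.142, 0.0, -2.356]
force: [0.3, -0.8, -1.3]
width: 0.0172
gripper_force: 39.9
```

```bash
python3 -m crank '[[[0,0,0.05,0],[0,0,0.1,0],[0,0,0.15,0],[0,0,0.2,0],[0,0,0.24,0],[0,0,0.24,0],[0,0,0.24,0]]]'
```

```text
t: 10.65
eef_pos: [0.5691, 0.1442, 0.2193]
ee_rot: [-3.142, 0.0, -2.356]
force: [-0.4, -0.1, -1.8]
width: 0.0176
gripper_force: 39.9
```

```bash
python3 -m crank '[[[0,0,0.06,0],[0,0,0.12,0],[0,0,0.18,0],[0,0,0.24,0],[0,0,0.24,0]]]'; python3 -m crank '[[[0,0,0.06,0],[0,0,0.12,0],[0,0,0.18,0],[0,0,0.24,0],[0,0,0.24,0]]]'
```

```text
t: 11.28
eef_pos: [0.569, 0.1442, 0.2131]
ee_rot: [3.142, -0.0, -2.356]
force: [-0.2, -0.6, -2.0]
width: 0.0173
gripper_force: 39.9
t: 11.9
eef_pos: [0.569, 0.1442, 0.2071]
ee_rot: [3.141, -0.0, -2.356]
force: [-0.6, -0.9, -2.6]
width: 0.0176
gripper_force: 39.9
```

```bash
python3 -m crank '[[[0,0,0.08,0],[0,0,0.16,0],[0,0,0.24,0],[0,0,0.32,0],[0,0,0.4,0],[0,0,0.44,0],[0,0,0.44,0],[0,0,0.44,0]]]'; python3 -m crank '[[[0,0,0.04,0],[0,0,0.08,0],[0,0,0.12,0],[0,0,0.16,0],[0,0,0.2,0],[0,0,0.2,0]]]'
```

```text
t: 12.9
eef_pos: [0.569, 0.1442, 0.1961]
ee_rot: [3.141, -0.0, -2.356]
force: [-0.3, -1.3, -2.9]
width: 0.0173
gripper_force: 39.9
t: 13.65
eef_pos: [0.5691, 0.1442, 0.1911]
ee_rot: [3.142, -0.0, -2.356]
force: [-0.8, -1.7, -2.1]
width: 0.0175
gripper_force: 39.9
```

```bash
python3 -m crank '[[[0,0,0.03,0],[0,0,0.06,0],[0,0,0.09,0],[0,0,0.12,0],[0,0,0.12,0]]]'
```

```text
t: 14.28
eef_pos: [0.5697, 0.1443, 0.1902]
ee_rot: [-3.14, 0.002, -2.356]
force: [-3.5, -1.6, 11.7]
width: 0.0174
gripper_force: 39.9
```

```bash
python3 -m crank '[[[0,0,0.01,0],[0,0,0.02,0],[0,0,0.03,0],[0,0,0.04,0],[0,0,0.05,0],[0,0,0.06,0],[0,0,0.065,0],[0,0,0.07,0],[0,0,0.08,0],[0,0,0.09,0],[0,0,0.1,0],[0,0,0.1,0]]]'
```

```text
t: 15.78
eef_pos: [0.5698, 0.1443, 0.1883]
ee_rot: [-3.14, 0.002, -2.356]
force: [-4.9, -2.2, 13.6]
width: 0.017
gripper_force: 39.9
```

Creeping at about 1.3 mm/s and 14–16 N, so I carry on at the same feed.

```bash
for i in 1; do :; done; python3 -m crank '[[[0,0,0.01,0],[0,0,0.02,0],[0,0,0.03,0],[0,0,0.04,0],[0,0,0.05,0],[0,0,0.06,0],[0,0,0.07,0],[0,0,0.08,0],[0,0,0.09,0],[0,0,0.1,0],[0,0,0.11,0],[0,0,0.12,0]]]'; python3 -m crank '[[[0,0,0.01,0],[0,0,0.02,0],[0,0,0.03,0],[0,0,0.04,0],[0,0,0.05,0],[0,0,0.06,0],[0,0,0.07,0],[0,0,0.08,0],[0,0,0.09,0],[0,0,0.1,0],[0,0,0.11,0],[0,0,0.12,0]]]'
```

```text
t: 17.27
eef_pos: [0.5694, 0.1443, 0.1837]
ee_rot: [-3.141, 0.001, -2.356]
force: [-2.4, -1.4, 5.4]
width: 0.0173
gripper_force: 39.9
t: 18.77
eef_pos: [0.5691, 0.1443, 0.1797]
ee_rot: [3.142, 0.0, -2.356]
force: [0.1, -1.1, 2.1]
width: 0.0174
gripper_force: 39.9
```

```bash
python3 -m crank '[[[0,0,0.02,0],[0,0,0.04,0],[0,0,0.06,0],[0,0,0.08,0],[0,0,0.1,0],[0,0,0.12,0],[0,0,0.14,0],[0,0,0.16,0],[0,0,0.18,0],[0,0,0.2,0],[0,0,0.2,0]]]'
```

```text
t: 20.15
eef_pos: [0.5691, 0.1442, 0.1748]
ee_rot: [3.142, -0.0, -2.356]
force: [1.6, 0.7, -2.5]
width: 0.0175
gripper_force: 39.9
```

```bash
python3 -m crank '[[[0,0,0.05,0],[0,0,0.1,0],[0,0,0.12,0],[0,0,0.12,0]]]'; python3 -m crank '[[[0,0,-0.2,0],[0,0,-0.4,0],[0,0,-0.6,0],[0,0,-0.8,0],[0,0,-1,0]]]'
```

```text
t: 20.65
eef_pos: [0.5691, 0.1442, 0.1717]
ee_rot: [3.142, -0.0, -2.356]
force: [-0.2, 0.2, -1.0]
width: 0.0175
gripper_force: 39.9
t: 21.28
eef_pos: [0.5691, 0.1442, 0.1972]
ee_rot: [-3.142, 0.0, -2.356]
force: [0.3, -0.3, -3.3]
width: 0.017
gripper_force: 39.9
```

```bash
python3 -m crank '[[[0,0,-0.4,0],[0,0,-0.8,0],[0,0,-1.2,0],[0,0,-1.6,0],[0,0,-2,0],[0,0,-2.4,0],[0,0,-2.8,0],[0,0,-3.2,0],[0,0,-3.4,0],[0,0,-3.4,0],[0,0,-3.4,0]]]'
python3 - <<'E'
from h import *
s=arm.get_state();e=s['eef_pos'];print(e,s['force'])
o=[]
for c in('side','top'):
    p,d=arm.grab_frame(c);x,y=proj(c,[.5693,.1439,.155]).astype(int)
    o.append(cv2.resize(p[y-30:y+30,x-22:x+22,::-1],None,fx=9,fy=9,interpolation=cv2.INTER_CUBIC))
cv2.imwrite('pics/n.png',np.hstack(o))
E
```

```text
t: 22.65
eef_pos: [0.5689, 0.1442, 0.2814]
ee_rot: [3.141, -0.001, -2.356]
force: [-0.5, -1.6, -2.2]
width: 0.0174
gripper_force: 39.9
[0.56887259 0.14418153 0.28137002] [-0.48538857 -1.58450807 -2.16593004]
```

View pics/n.png

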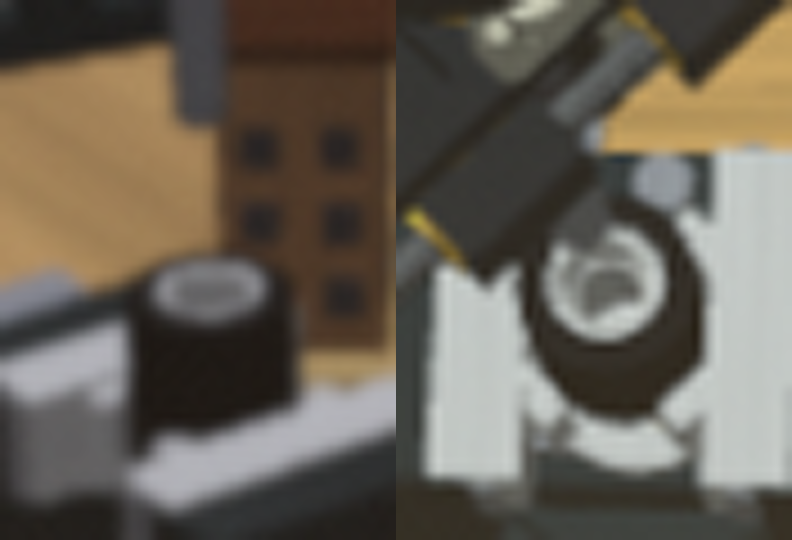

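Run:
```python
from h import *
o,d=ray("side",(377.9,306.9));h=o+d*((.05-o[2])/d[2]);print("hole",h)
o=[]
for c in('side','top'):
    p,dd=arm.grab_frame(c);x,y=proj(c,h).astype(int)
    o.append(cv2.resize(p[y-25:y+25,x-22:x+22,::-1],None,fx=9,fy=9,interpolation=cv2.INTER_CUBIC));print(c,x-22,y-25,((proj(c,h)-(x-22,y-25))*9+4).round())
cv2.imwrite('pics/o.png',np.hstack(o))
```

```text
hole [ 0.5274153  -0.17421918  0.05      ]
side 355 281 [210. 237.]
top 376 209 [204. 233.]
```

View pics/o.png

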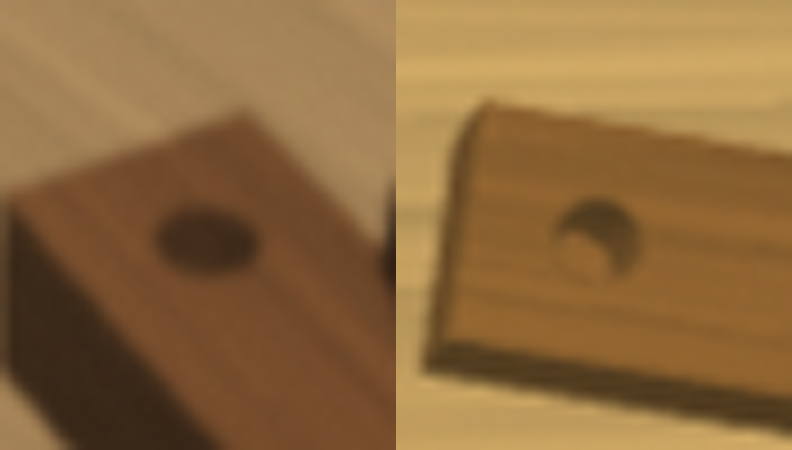

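The hole shows at side (377.6,307.3) and top (397.8,235.3). The block is undisturbed.

Run:
```python
from h import *
x,e=tri((377.6,307.3),(397.8,235.3));print(x,e[0])
s=arm.get_state()['eef_pos'];d=x-s;a=-.7071*(d[0]+d[1])/.025;b=.7071*(d[1]-d[0])/.025;print(d,a,b)
```

```text
[ 0.52634209 -0.17364205  0.04890004] 0.0006767877386131664
[-0.04263793 -0.31782628 -0.23258018] 10.195369585925508 -7.783427263635035
```

```bash
python3 -m crank '[[[1,-0.8,0,0],[2.5,-1.9,0,0],[4,-3.1,0,0],[5.5,-4.2,0,0],[7,-5.4,0,0],[8.5,-6.5,0,0],[9.5,-7.3,0,0],[10.22,-7.85,0,0],[10.22,-7.85,1.5,0],[10.22,-7.85,3,0],[10.22,-7.85,4.4,0],[10.22,-7.85,5,0]]]'; python3 -m crank '[[[0,0,0,0],[0,0,0,0],[0,0,0,0]]]'
python3 - <<'E'
from h import *
e=arm.get_state()['eef_pos'];h=np.array([.527,-.1752,.05])
o=[]
for c in('side','top'):
    p,dd=arm.grab_frame(c);x,y=proj(c,h).astype(int)
    o.append(cv2.resize(p[y-35:y+25,x-22:x+22,::-1],None,fx=9,fy=9,interpolation=cv2.INTER_CUBIC));print(c,x-22,y-35,[((proj(c,q)-(x-22,y-35))*9+4).round() for q in (e-[0,0,.084],[e[0],e[1],.05],[.5264,-.1737,.05])])
cv2.imwrite('pics/p.png',np.hstack(o))
E
```

```text
t: 24.35
eef_pos: [0.5261, -0.1752, 0.1549]
ee_rot: [3.139, -0.002, -2.356]
force: [-0.2, -0.2, -1.4]
width: 0.0172
gripper_force: 39.9
t: 24.72
eef_pos: [0.528, -0.1752, 0.1582]
ee_rot: [-3.14, 0.002, -2.356]
force: [0.3, 0.4, -1.5]
width: 0.0171
gripper_force: 39.9
side 356 272 [array([211., 232.]), array([206., 319.]), array([196., 319.])]
top 376 199 [array([227., 301.]), array([208., 321.]), array([203., 327.])]
```

View pics/p.png

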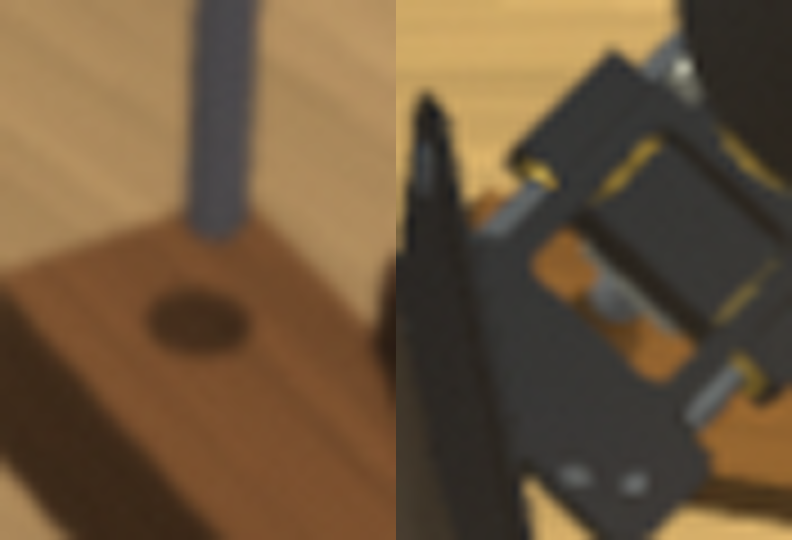

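Dropped straight down, the tip would land about 2.6 mm right of the hole centre in the side view (212 against 198 in the crop). I correct 0.1 units along tool y and lower with feel.

```bash
python3 -m crank '[[[0.02,0.1,0.3,0],[0.02,0.1,0.6,0],[0.02,0.1,0.8,0],[0.02,0.1,0.9,0],[0.02,0.1,1,0],[0.02,0.1,1.1,0],[0.02,0.1,1.2,0],[0.02,0.1,1.2,0]]]'; python3 -c "
from station import arm;s=arm.get_state();print(s['force'],s['moment'])"
```

```text
t: 25.82
eef_pos: [0.5249, -0.1738, 0.1266]
ee_rot: [3.141, -0.0, -2.356]
force: [0.3, 0.4, -3.0]
width: 0.0174
gripper_force: 39.9
[ 0.29197867  0.44272543 -3.00439123] [ 0.02875613 -0.12728361 -0.02943709]
```

```bash
python3 -m crank '[[[0,0,0.12,0],[0,0,0.24,0],[0,0,0.36,0],[0,0,0.48,0],[0,0,0.6,0],[0,0,0.72,0],[0,0,0.84,0],[0,0,0.96,0],[0,0,1.08,0],[0,0,1.14,0],[0,0,1.14,0],[0,0,1.14,0]]]'
```

```text
t: 27.32
eef_pos: [0.5252, -0.1738, 0.0984]
ee_rot: [-3.141, 0.0, -2.356]
force: [-0.9, 0.2, -1.7]
width: 0.0174
gripper_force: 39.9
```

```bash
python3 -m crank '[[[0,0,0.05,0],[0,0,0.1,0],[0,0,0.15,0],[0,0,0.2,0],[0,0,0.2,0]]]'
```

```text
t: 27.95
eef_pos: [0.5252, -0.1738, 0.0937]
ee_rot: [-3.141, 0.0, -2.356]
force: [-1.7, 0.4, 2.7]
width: 0.0173
gripper_force: 39.9
```

Touching the bottom. I open, let it settle and then rise.

```bash
python3 -m crank '[[[0,0,0,0],[0,0,0,0],[0,0,0,0],[0,0,0,0],[0,0,0,0],[0,0,0,0],[0,0,0,0],[0,0,0,0]]]' 0 20;  python3 -m crank '[[[0,0,-0.6,0],[0,0,-1.5,0],[0,0,-3,0],[0,0,-4.5,0],[0,0,-6,0],[0,0,-6,0],[0,0,-6,0]]]'
python3 - <<'E'
from h import *
o=[]
for c in('side','top'):
    p,dd=arm.grab_frame(c);x,y=proj(c,[.53,-.18,.09]).astype(int)
    o.append(cv2.resize(p[y-30:y+30,x-22:x+22,::-1],None,fx=9,fy=9,interpolation=cv2.INTER_CUBIC))
    print([(r['score'],r['extent']) for r in arm.recognise("drift_grip",c)])
    for n in("bushing_mid",):print(c,n,[(r['score'],r['extent']) for r in arm.recognise(n,c)])
cv2.imwrite('pics/q.png',np.hstack(o))
E
```

```text
t: 28.95
eef_pos: [0.5251, -0.1738, 0.0933]
ee_rot: [-3.142, 0.0, -2.356]
force: [-0.4, 0.1, -0.4]
width: 0.0865
gripper_force: 0.0
t: 29.82
eef_pos: [0.5248, -0.1737, 0.2437]
ee_rot: [-3.141, 0.001, -2.356]
force: [-0.2, 0.2, -0.6]
width: 0.0874
gripper_force: 0.0
[(0.9, [370.6, 263.1, 15.0, 49.7]), (0.82, [272.6, 351.7, 74.7, 22.4]), (0.59, [309.2, 418.3, 80.7, 32.6])]
side bushing_mid []
[(0.7, [467.9, 299.3, 15.4, 58.1]), (0.49, [407.2, 284.6, 4.6, 13.1]), (0.48, [246.4, 138.4, 18.5, 10.8])]
top bushing_mid []
```

View pics/q.png

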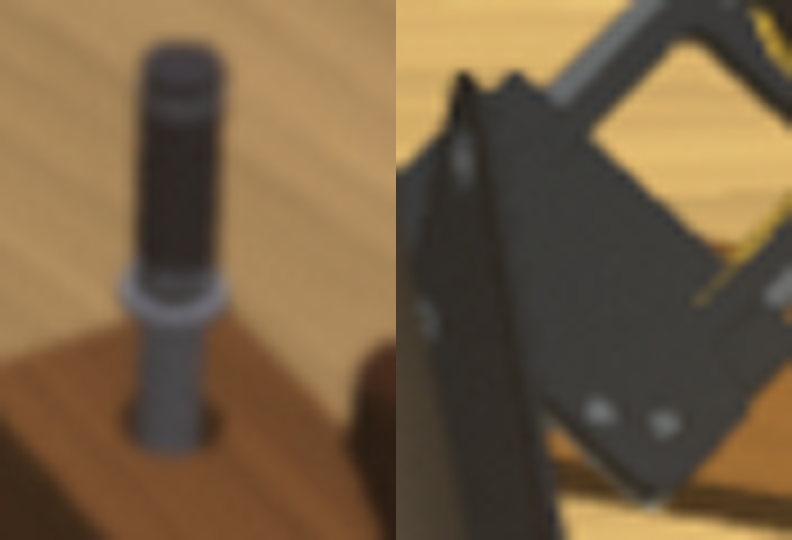

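The drift stands upright in its hole at crop (170,400), the gripper is clear, and the bushing no longer shows in the bore.

```bash
python3 -m crank '[[[0,0,0,0],[0,0,0,0],[0,0,0,0],[0,0,0,0]]]'; python3 -c "
from station import arm;print(arm.job_done())"
```

```text
t: 30.62
eef_pos: [0.5251, -0.1738, 0.2433]
ee_rot: [-3.142, 0.0, -2.356]
force: [-0.3, 0.2, -0.9]
width: 0.088
gripper_force: 0.0
the job is handed in; nothing more can be done
None
```

I pressed the bushing out of the roller at about 16 N, stood the drift back in its hole and handed the job in at 30.6 s; the bushing no longer shows in the bore, but I did not see it lying in the lid, and no verdict came back.

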